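# Dry a staining jar on the air peg

## Task

Dry the blue staining jar that lies rinsed on the drain mat: turn it mouth-down, lower it over the dryer's free air peg until its rim is down on the grey collar, and only then let go (lower it, do not drop it). Then take the dryer's spring-return air slide by its D-handle and pull it out until the red pointer stands in the green band, not short of it or beyond. Keep it there: the program finishes while the gripper is still holding the slide open in the green band, with the jar still on its peg; leave the yellow jar, the two bottles and the slide box alone.

Things in the scene. Friction and masses are not known exactly. Their poses are not given: they have to be found in the camera images.
- jar: blue plastic slide-staining jar, square, 48 x 48 mm outside, 92 mm long, white lip at the mouth, walls 3 mm, open at one end (42 x 42 mm), about 70 g. It starts lying on a flat side on the drain mat, mouth roughly to the robot's left (+y). Origin at its geometric centre; its x axis runs along its length out of the mouth (mouth and closed bottom each 46 mm from the origin)
- jar_mouth (a point): centre of the blue jar's open mouth, in the plane of its rim
- mat: black ribbed rubber drain mat, 240 x 180 mm, 4 mm thick, fixed; origin under its centre, on the bench
- dryer: glassware air dryer: white steel box 180 mm deep (x) x 250 mm wide (y), flat top 70 mm above the bench, fixed; origin on the bench under its centre; its front (the handle's side) faces along its -x axis. Two air pegs stand in its top 40 mm behind the centre and 65 mm left and right of it; either one may be the free one
- peg_free: the free upright steel air peg: round tube 14 mm in diameter with a domed tip, an 18 mm wide dark foot nut up to 10 mm, on a grey plastic collar 74 mm in diameter and 4 mm thick that carries the jar's rim. Origin at the underside of the collar, on the dryer's top; z up along the peg; collar top at 4 mm, tip at 75 mm
- peg_taken: the other, equal air peg, with the yellow jar upside down on it
- slide (a joint): how far the spring-return air slide is pulled out, in m: 0 = shut (start), 0.055 = its stop, 0.038 = pointer in the middle of the green band (12 mm wide, 0.032 to 0.044). It moves along the dryer's -x axis. The spring pulls it shut with about 3.6 N at 0 and 8.2 N in the green band (120 N/m), plus 0.4 N friction; let go, it shuts by itself
- handle (a point): D-shaped pull handle of the slide: a level cross-bar along the dryer's y axis with a black rubber grip 14 mm in diameter and 60 mm long; two 10 mm side rods, 80 mm apart, run back into the dryer's front. Origin at the middle of the grip, 45 mm above the bench (25 mm below the dryer's top), 52 mm in front of the dryer's face when shut. Axes as the dryer's
- pointer (a point): red pointer bar of the slide, 50 mm wide and 2.5 mm thick, that travels over the scale on the dryer's top
- mark (a point): middle of the green band, 12 mm wide in the direction of travel, on the scale on the dryer's top
- dry_jar: yellow staining jar of the same size, upside down on the other peg, its top 166 mm above the bench; origin at the centre of its rim. To be left alone
- dropper: white plastic dropper bottle with a red and a black band, 58 mm in diameter, 168 mm tall; origin under its centre. To be left alone
- tin_bottle: aluminium bottle with a black cap, 62 mm in diameter, 140 mm tall; origin under its centre. To be left alone
- slide_box: green plastic box for microscope slides, 98 x 84 x 34 mm; origin under its centre. To be left alone
Mind the look-alikes: they are no part of the job. Several things have the shape of the jar; the one meant has the colours described above.

How it is judged:
By the outcome, as a careful person would: the job done as asked, in the order asked, and still so for the second after the job is handed in, while the arm keeps its last pose, push and grip.
It also fails if it takes over 72 s, if anything falls off the work surface, if the arm or the gripper's body presses on something with over 40 N, if the wrist force passes 120 N, or if a joint passes its speed limit or range.

## Robot

A 6-joint arm with a two-finger parallel gripper is mounted at the origin on the work surface. World frame = base frame: x ahead of the robot, y to its left, z up, the work surface at z = 0. Lengths are in m, angles in rad, forces in N, time in s.
With the tool pointing down it reaches from about 0.3 to 0.875 m from the base axis. Payload 6.4 kg.
Tool frame: the origin (TCP) lies between the finger pads; the fingertips stand 11 mm ahead of it and the grasp point (between the pads) lies 8 mm behind it; z points along the fingers, y is the line along which they close (so a half turn about z gives the same grasp; the last joint's range is limited). The gripper opens to 85 mm and grips with 20 to 120 N. Pads are 22 mm wide; open, the fingers measure 114 mm over their backs; the gripper's body (76 mm by 85 mm) begins 54 mm behind the grasp point. The pads swing forward as they close: fully open they stand 13 mm farther back than shut.
Start: joints at [-1.4, 0.181, 1.607, -0, 1.354, -0.206], TCP at [0.212, -0.535, 0.242] pointing down, gripper open.
Joint ranges: [-2.99, 2.99], [-0.89, 2.07], [0.3, 2.58], [-1.14, 4.28], [0, 2.63], [-3.12, 3.12]. Speed limits (rad/s): [2.57, 2.57, 3.01, 3.14, 3.14, 3.14].

## Interface

Orientations are given as a 3x3 rotation matrix whose columns are the frame's x, y, z axes.
In Python, from station import manip, vision, close_job gives the robot as it stands. The module is installed in compiled form; this text tells all that it offers.
- The arm moves only by the tool send_rows, never from a script. Its argument "targets" is text: rows parted by semicolons, each of 7 numbers parted by spaces: the turn, a rotation vector about the world's x, y, z in rad, then the shift along the world's x, y, z in m, then the finger opening in m, from 0 to 0.0854. In form: rx ry rz tx ty tz gripper; .... A call has 1 to 5 rows; each row shifts and turns the commanded pose from where the row before left it; what a row does not reach is not made up. A row lasts 1/8 s, in which the tool goes at most 62.5 mm and 10.7 degrees, less where a joint would pass 70% of its speed; a pose out of reach is approached as far as the arm can. A call with a gripper value outside its range is refused whole. The fingers move at their own pace and stop on an object; "squeeze" is the grip in N (left out, the last holds). Time passes only in rows, so rows that do not move let the fingers close. It gives the time, the measured TCP pose, the force, the opening and the grip force at its end, in the units of the state.
- manip.get_obs(): the state, without advancing time (a new reading comes with each control period).
- vision.capture(name): name is "scene" or "top"; returns a dict with "pixels" (420x560x3 uint8, red, green, blue), "camera_matrix" (3x3 intrinsics, pixels), "world_from_camera" (4x4, takes a point from camera to world coordinates). Camera axes: x right, y up, looking along -z (the intrinsics and any distortion apply to the point x, -y, -z); pixel columns grow to the right and rows downward; lengths in m; the calibration is good to about 2 mm. A picture is of the moment at which its call begins. There is no depth.
- close_job(): hands the job in; it is judged then, once.
The state is a dict: "time": time; "q": joint angles; "qvel": joint speeds; "tau": joint torques, N m; "ee_pos": TCP position; "tcp_rot": TCP orientation; "ft_force": force on the tool from outside, world axes, zero at the start; "wrist_torque": the same for the moment, N m; "grip_width": finger opening in m; "grip_force": force on a finger pad.
Only numpy, scipy, OpenCV 4.12 (cv2) and the standard library are available. Lean on these libraries where they do the work, as an engineer would, in place of code of your own. Each camera call takes 0.05 s, during which the arm holds its last target. There are 200 camera calls.

## Working session

There is one attempt and no reset: what is moved stays moved. The work goes in short steps, Python scripts to look and compute and a tool call to move; the robot and the scene stay as the last step left them, time stands still between calls to the robot, and variables do not carry over. Pictures are saved under pics/ and viewed, at most 10 in all, crops included, and the job is handed in when it is done.

Besides the shell and the picture viewer there is one more tool, called after "Call:" as name(argument=value, ...), one argument or row to a line, values as JSON. send_rows: Moves the arm, as the interface text tells. Its arguments: {"type":"object","properties":{"targets":{"type":"string"},"squeeze":{"type":"number"}},"required":["targets"]}

```bash
mkdir -p pics; cat > h.py <<'E'
import numpy as np, cv2
from station import manip, vision, close_job
def cap(n):
    d=vision.capture(n); return d
def save(img,f): cv2.imwrite('pics/'+f,cv2.cvtColor(img,cv2.COLOR_RGB2BGR))
def ray(d,uv):
    K=d['camera_matrix'];T=d['world_from_camera']
    p=np.linalg.inv(K)@np.array([uv[0],uv[1],1.]); v=T[:3,:3]@np.array([p[0],-p[1],-p[2]])
    return T[:3,3],v/np.linalg.norm(v)
def onz(d,uv,z):
    o,v=ray(d,uv); return o+v*(z-o[2])/v[2]
def proj(d,P):
    T=d['world_from_camera'];c=T[:3,:3].T@(np.asarray(P)-T[:3,3]); q=d['camera_matrix']@np.array([c[0],-c[1],-c[2]]); return q[:2]/q[2]
E
python3 - <<'E'
from h import *
for n in('scene','top'):
    d=cap(n); save(d['pixels'],n+'0.png'); print(n,d.keys(),d['camera_matrix'],d['world_from_camera'].round(3))
    import pickle; pickle.dump(d,open(n+'0.pkl','wb'))
E
```

```text
scene dict_keys(['pixels', 'camera_matrix', 'world_from_camera']) [[423.09610438   0.         285.68457206]
 [  0.         423.09610438 209.25239045]
 [  0.           0.           1.        ]] [[ 0.083 -0.776  0.626  1.276]
 [ 0.997  0.059 -0.058 -0.084]
 [ 0.008  0.628  0.778  0.96 ]
 [ 0.     0.     0.     1.   ]]
top dict_keys(['pixels', 'camera_matrix', 'world_from_camera']) [[431.89090132   0.         274.63030334]
 [  0.         431.89090132 211.95131514]
 [  0.           0.           1.        ]] [[-0.025  0.998 -0.058  0.528]
 [-1.    -0.025 -0.006 -0.032]
 [-0.007  0.058  0.998  1.188]
 [ 0.     0.     0.     1.   ]]
```

View pics/scene0.png

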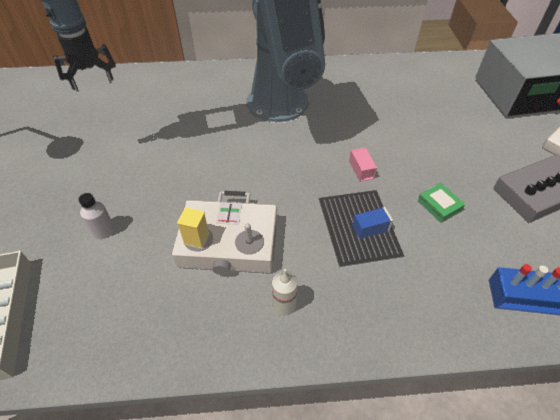

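View pics/top0.png

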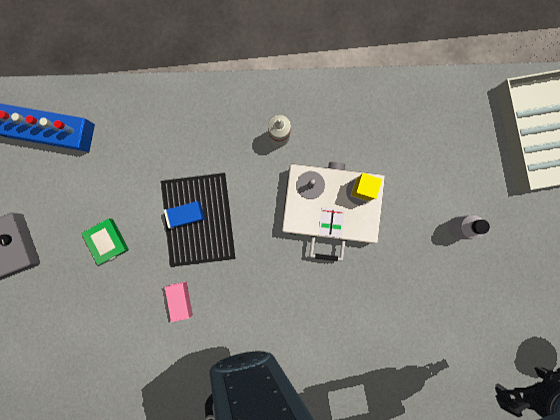

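The top view shows the candidates: blue jar with a white lip at about (183,215) on the black mat, a pink one at (178,302) on the bench, and the yellow one at (368,186) on its peg. The blue one on the mat fits, with its lip to the left (+y). The dryer's free peg is at (312,184), the handle at (326,257) and the scale at (331,222). I'll confirm this in one enlarged crop and measure.

```bash
python3 - <<'E'
from h import *
import pickle
d=pickle.load(open('top0.pkl','rb')); s=pickle.load(open('scene0.pkl','rb'))
a=cv2.resize(d['pixels'][165:270,155:395],None,fx=3.3,fy=3.3,interpolation=cv2.INTER_CUBIC)
b=cv2.resize(s['pixels'][180:275,170:410],None,fx=3.3,fy=2.6,interpolation=cv2.INTER_CUBIC)
save(np.vstack([a,b])[:600],'crop.png')
def blob(im,lo,hi,roi):
    x0,x1,y0,y1=roi
    h=cv2.cvtColor(im,cv2.COLOR_RGB2HSV); m=cv2.inRange(h,lo,hi); k=np.zeros_like(m);k[y0:y1,x0:x1]=m[y0:y1,x0:x1]
    c=max(cv2.findContours(k,0,1)[0],key=cv2.contourArea); return c,k
for nm,D,rj,rd in(('top',d,(155,215,195,240),(270,400,150,270)),('scene',s,(340,410,200,245),(160,290,180,280))):
    c,_=blob(D['pixels'],(100,120,60),(125,255,255),rj); r=cv2.minAreaRect(c); print(nm,'blue',r,cv2.contourArea(c))
    if nm=='top':
        bp=cv2.boxPoints(r); print([onz(D,p,.052).round(4) for p in bp])
    c,_=blob(D['pixels'],(45,90,60),(85,255,255),rd); print('green',cv2.minAreaRect(c), onz(D,cv2.minAreaRect(c)[0],.07))
    c,_=blob(D['pixels'],(0,0,150),(179,60,255),rd); r=cv2.minAreaRect(c); print('white',r,[onz(D,p,.07).round(4) for p in cv2.boxPoints(r)])
    c,_=blob(D['pixels'],(0,0,0),(179,255,60),(300,350,246,266) if nm=='top' else (218,252,186,204)); r=cv2.minAreaRect(c); print('grip',r,onz(D,r[0],.045))
E
```

```text
top blue ((185.00003051757812, 213.50001525878906), (19.887920379638672, 35.16766357421875), 75.96376037597656) 623.0
[array([0.6109, 0.2623, 0.052 ]), array([0.6312, 0.1718, 0.052 ]), array([0.5799, 0.1598, 0.052 ]), array([0.5597, 0.2501, 0.052 ])]
green ((336.0, 226.5), (3.0, 8.0), 90.0) [ 0.55070465 -0.18314288  0.07      ]
white ((334.49993896484375, 209.49996948242188), (128.99996948242188, 118.99998474121094), -0.0) [array([ 0.4457, -0.0099,  0.07  ]), array([ 0.7549, -0.0175,  0.07  ]), array([ 0.746 , -0.3539,  0.07  ]), array([ 0.4376, -0.3411,  0.07  ])]
grip ((326.0332336425781, 257.5022277832031), (22.084308624267578, 6.053228855133057), 3.814074993133545) [ 0.47034812 -0.157615    0.045     ]
scene blue ((369.3362121582031, 219.3627166748047), (21.865062713623047, 35.24714279174805), 62.59242248535156) 500.5
green ((224.0, 209.0), (2.0, 6.0), 90.0) [ 0.54650968 -0.18376802  0.07      ]
white ((224.5, 229.5), (99.0, 129.0), 90.0) [array([ 0.4257, -0.3666,  0.07  ]), array([0.4535, 0.0007, 0.07  ]), array([ 0.7739, -0.0275,  0.07  ]), array([ 0.7499, -0.3336,  0.07  ])]Traceback (most recent call last):
  File "<stdin>", line 17, in <module>
  File "<stdin>", line 10, in blob
ValueError: max() iterable argument is empty
```

View pics/crop.png

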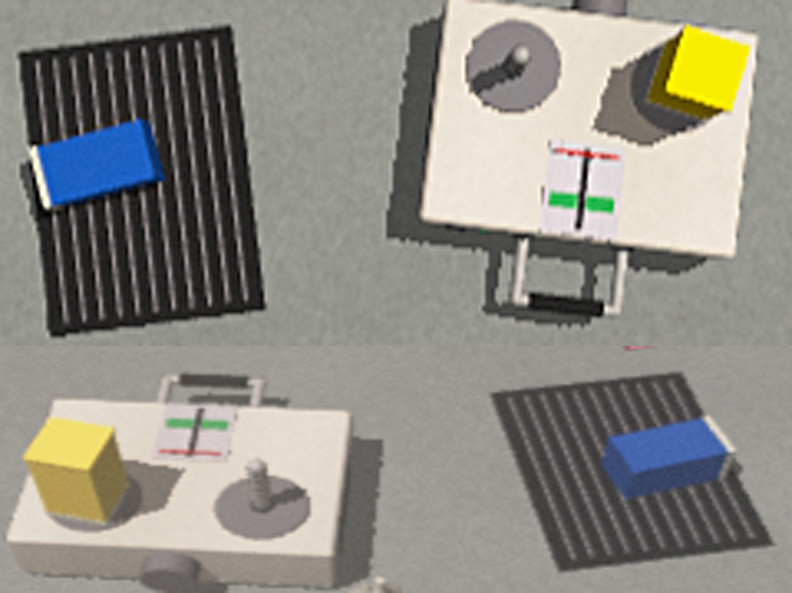

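The crop confirms the blue jar with the white lip, mouth toward +y, and the free peg on the dryer's left. Next I'll get accurate poses.

```bash
python3 - <<'E'
from h import *
import pickle
np.set_printoptions(suppress=True,precision=4)
d=pickle.load(open('top0.pkl','rb')); s=pickle.load(open('scene0.pkl','rb'))
o=manip.get_obs(); print(o['time'],o['ee_pos'],o['tcp_rot'],o['q'])
def big(m): 
    c=max(cv2.findContours(m.astype(np.uint8),0,1)[0],key=cv2.contourArea); return c
def quad(c,eps=.03):
    h=cv2.convexHull(c); return cv2.approxPolyDP(h,eps*cv2.arcLength(h,True),True)[:,0]
for nm,D,rj,rd in(('top',d,(158,210,198,238),(275,395,150,250)),('scene',s,(345,402,200,245),(165,285,190,280))):
    im=D['pixels'].astype(int); R,G,B=im[...,0],im[...,1],im[...,2]
    def roi(m,r): k=np.zeros(m.shape,np.uint8);k[r[2]:r[3],r[0]:r[1]]=m[r[2]:r[3],r[0]:r[1]];return k
    bl=roi((B-R>50),rj); vals=B[bl>0]; print(nm,'blue B pct',np.percentile(vals,[5,25,50,75,95]))
    br=roi((B-R>50)&(B>np.percentile(vals,75)*.88),rj); q=quad(big(br)); print('brightblue',q.tolist()); print(np.array([onz(D,p+.0,.052) for p in q]))
    lip=roi((R>150)&(B-R<60),rj); q=cv2.boxPoints(cv2.minAreaRect(big(lip))); print('lip',q.tolist(),np.array([onz(D,p,.052) for p in q]))
    wh=roi((R>175)&(abs(R-B)<45)&(R>B),rd)
    if wh.any(): 
        q=quad(big(wh),.02); print('dryer',q.tolist()); print(np.array([onz(D,p,.07) for p in q]))
    rc=(292,330,168,202) if nm=='top' else (230,268,225,258)
    col=roi((R<150)&(R>80),rc); c=big(col); e=cv2.fitEllipse(cv2.convexHull(c)); print('collar',e,onz(D,e[0],.074))
    gr=roi((R<60),(314,342,250,264) if nm=='top' else (222,250,186,200)); c=big(gr);r=cv2.minAreaRect(c);print('grip',r,onz(D,r[0],.045))
    # other jars/bottles
E
```

```text
0.1 [ 0.2115 -0.5342  0.2415] [[ 0.9298  0.3679 -0.0003]
 [ 0.3679 -0.9298  0.0015]
 [ 0.0003 -0.0015 -1.    ]] [-1.4003  0.1815  1.6079 -0.      1.3538 -0.2063]
top blue B pct [107. 193. 195. 197. 205.]
brightblue [[197, 202], [200, 218], [170, 226], [166, 210]]
[[0.625  0.1789 0.052 ]
 [0.5825 0.1716 0.052 ]
 [0.5634 0.251  0.052 ]
 [0.6059 0.2611 0.052 ]]
lip [[158.0, 198.0], [169.0, 198.0], [169.0, 237.0], [158.0, 237.0]] [[0.6383 0.2819 0.052 ]
 [0.6375 0.2528 0.052 ]
 [0.5346 0.2539 0.052 ]
 [0.5353 0.2829 0.052 ]]
dryer [[291, 164], [384, 175], [377, 242], [284, 231]]
[[ 0.7166 -0.0713  0.07  ]
 [ 0.6814 -0.3123  0.07  ]
 [ 0.5081 -0.2874  0.07  ]
 [ 0.5425 -0.0485  0.07  ]]
collar ((309.70587158203125, 184.96038818359375), (27.05879783630371, 28.738048553466797), 76.40455627441406) [ 0.6599 -0.1181  0.074 ]
grip ((326.0332336425781, 257.5022277832031), (22.084308624267578, 6.053228855133057), 3.814074993133545) [ 0.4703 -0.1576  0.045 ]
scene blue B pct [116.   148.75 174.   175.   177.  ]
brightblue [[389, 220], [362, 228], [355, 215], [382, 208]]
[[0.6043 0.2597 0.052 ]
 [0.6253 0.1813 0.052 ]
 [0.5802 0.1709 0.052 ]
 [0.5616 0.2502 0.052 ]]
lip [[382.0, 200.0], [401.0, 200.0], [401.0, 244.0], [382.0, 244.0]] [[0.533  0.2567 0.052 ]
 [0.5371 0.3102 0.052 ]
 [0.6839 0.2723 0.052 ]
 [0.6801 0.2231 0.052 ]]
dryer [[186, 201], [223, 191], [275, 205], [270, 259], [173, 255]]
[[ 0.5103 -0.2877  0.07  ]
 [ 0.4813 -0.1871  0.07  ]
 [ 0.543  -0.0455  0.07  ]
 [ 0.7145 -0.0693  0.07  ]
 [ 0.6841 -0.3085  0.07  ]]
collar ((249.8004150390625, 240.4446258544922), (25.218692779541016, 28.25178337097168), 57.42739486694336) [ 0.6578 -0.1172  0.074 ]Traceback (most recent call last):
  File "<stdin>", line 21, in <module>
  File "<stdin>", line 7, in big
ValueError: max() iterable argument is empty
```

```bash
cat >> h.py <<'E'
from scipy.spatial.transform import Rotation as Ro
np.set_printoptions(suppress=True,precision=4)
aj=np.array([-.230,.973,0]); Z=np.array([0,0,1.])
def frame(z,y):
    y=y/np.linalg.norm(y); z=z/np.linalg.norm(z); return np.c_[np.cross(y,z),y,z]
D0=(aj-Z)/2**.5; R0=frame(D0,np.array([.973,.230,0]))
G0=np.array([.6035,.1745,.033])+.028*aj; G0[2]=.033; T0=G0+.008*D0
def go(R,p,n=None):
    o=manip.get_obs(); w=Ro.from_matrix(R@o['tcp_rot'].T).as_rotvec(); t=p-o['ee_pos']
    m=max(np.linalg.norm(w)/.185,np.linalg.norm(t)/.06); n=n or int(np.ceil(m))
    print('t',o['time'],'q',o['q'],'rot',w,'shift',t,'rows',n,'per row',w/n,t/n)
E
python3 - <<'E'
from h import *
go(R0,T0-.15*D0+[0,0,.1])
print(onz(cap('top'),(280,126),.168))
E
```

```text
t 0.1 q [-1.4003  0.1815  1.6079 -0.      1.3538 -0.2063] rot [ 0.7549 -0.3957  1.3464] shift [ 0.4086  0.6382 -0.0081] rows 13 per row [ 0.0581 -0.0304  0.1036] [ 0.0314  0.0491 -0.0006]
[ 0.7923 -0.0441  0.168 ]
```

Call:
send_rows(
  targets="0.058 -0.03 0.104 0.031 0.049 0.01 0.085;0.058 -0.03 0.104 0.031 0.049 0.01 0.085;0.058 -0.03 0.104 0.031 0.049 0.01 0.085;0.058 -0.03 0.104 0.031 0.049 0.01 0.085;0.058 -0.03 0.104 0.031 0.049 0.01 0.085",
  squeeze=40,
)

```text
time: 0.78
ee_pos: [0.3673, -0.288, 0.2926]
tcp_rot: [[0.608, 0.791, 0.068], [0.74, -0.596, 0.312], [0.287, -0.14, -0.948]]
ft_force: [0.6, -0.9, -0.1]
grip_width: 0.0852
grip_force: 0.0
```

Call:
send_rows(
  targets="0.058 -0.03 0.104 0.031 0.049 0.0 0.085;0.058 -0.03 0.104 0.031 0.049 0.0 0.085;0.058 -0.03 0.104 0.031 0.049 0 0.085;0.058 -0.03 0.104 0.031 0.049 0 0.085;0.058 -0.03 0.104 0.031 0.049 0 0.085",
)

```text
time: 1.4
ee_pos: [0.5223, -0.0431, 0.2922]
tcp_rot: [[0.126, 0.991, -0.037], [0.808, -0.081, 0.583], [0.575, -0.103, -0.811]]
ft_force: [0.1, -1.6, -0.3]
grip_width: 0.085
grip_force: 0.0
```

```bash
python3 - <<'E'
from h import *
go(R0,T0-.15*D0)
E
```

```text
t 1.4 q [-0.6006  0.195   1.6074  0.4859  1.7356 -0.5032] rot [ 0.1762 -0.0902  0.3039] shift [ 0.0979  0.1471 -0.1588] rows 4 per row [ 0.044  -0.0226  0.076 ] [ 0.0245  0.0368 -0.0397]
```

Call:
send_rows(
  targets="0.044 -0.023 0.076 0.025 0.037 -0.04 0.085;0.044 -0.023 0.076 0.025 0.037 -0.04 0.085;0.044 -0.022 0.076 0.024 0.037 -0.04 0.085;0.044 -0.022 0.076 0.024 0.036 -0.039 0.085;0 0 0 0 0 0 0.085",
)

```text
time: 2.02
ee_pos: [0.6167, 0.1057, 0.1266]
tcp_rot: [[-0.155, 0.973, -0.172], [0.687, 0.231, 0.689], [0.71, -0.011, -0.704]]
ft_force: [0.0, -0.2, 0.4]
grip_width: 0.0849
grip_force: 0.0
```

```bash
python3 - <<'E'
from h import *
go(R0,T0,4)
d=cap('scene'); a=d['pixels'][150:270,270:430]; save(cv2.resize(a,None,fx=4,fy=4),'hover.png')
E
```

```text
t 2.025 q [-0.3324  0.6318  1.4438  0.6378  1.5695 -0.7312] rot [-0.0019 -0.0121 -0.0011] shift [-0.0209  0.1016 -0.0993] rows 4 per row [-0.0005 -0.003  -0.0003] [-0.0052  0.0254 -0.0248]
```

View pics/hover.png

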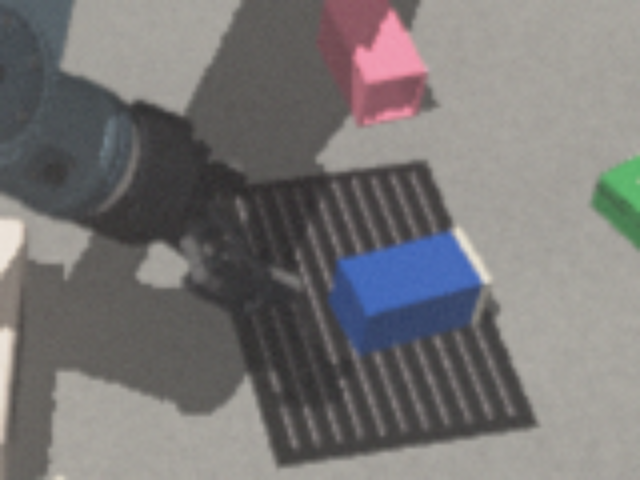

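The tilted, open gripper stands off the jar's closed end (crop about (260,280)) and is lined up with the jar at (410,290). I'll advance.

Call:
send_rows(
  targets="0 -0.006 0 -0.006 0.03 -0.029 0.085;0 -0.006 0 -0.006 0.03 -0.029 0.085;0 0 0 -0.005 0.025 -0.025 0.085;0 0 0 -0.004 0.016 -0.01 0.085;0 0 0 0 0 0 0.085",
)

```text
time: 2.7
ee_pos: [0.5986, 0.2035, 0.0414]
tcp_rot: [[-0.169, 0.974, -0.153], [0.69, 0.228, 0.687], [0.704, 0.011, -0.71]]
ft_force: [0.5, 0.1, -0.7]
grip_width: 0.0849
grip_force: 0.0
```

```bash
python3 - <<'E'
from h import *
go(R0,T0,1)
print(manip.get_obs()['ft_force'])
E
```

```text
t 2.7 q [-0.196   0.707   1.5338  0.7212  1.3502 -0.7605] rot [0.0018 0.0118 0.0024] shift [-0.0028  0.0037 -0.014 ] rows 1 per row [0.0018 0.0118 0.0024] [-0.0028  0.0037 -0.014 ]
[ 0.4526  0.0672 -0.7379]
```

Call:
send_rows(
  targets="0 0.012 0 -0.003 0.003 -0.007 0.085;0 0 0 0 0.001 -0.006 0.085;0 0 0 0 0 0 0.085;0 0 0 0 0 0 0.04;0 0 0 0 0 0 0.04",
  squeeze=40,
)

```text
time: 3.32
ee_pos: [0.5958, 0.2072, 0.0274]
tcp_rot: [[-0.16, 0.974, -0.161], [0.69, 0.227, 0.687], [0.706, -0.001, -0.708]]
ft_force: [0.4, 0.6, 0.2]
grip_width: 0.0507
grip_force: 0.0
```

Call:
send_rows(
  targets="0 0 0 0 0 0 0.04;0 0 0 0 0 0 0.04;0 0 0 0 0 0 0.04;0 0 0 0 0 0 0.04",
)

```text
time: 3.82
ee_pos: [0.5959, 0.2072, 0.0276]
tcp_rot: [[-0.16, 0.974, -0.161], [0.69, 0.227, 0.687], [0.706, -0.001, -0.708]]
ft_force: [1.2, -2.4, 1.9]
grip_width: 0.0471
grip_force: 41.6
```

The grip holds at 47.1 mm and 41 N. I'll lift, then turn it mouth-down while moving over.

Call:
send_rows(
  targets="0 0 0 0 0 0.02 0.04;0 0 0 0 0 0.05 0.04;0 0 0 0 0 0.06 0.04;0 0 0 0 0 0.06 0.04;0 0 0 0 0 0.06 0.04",
)

```text
time: 4.45
ee_pos: [0.5949, 0.2075, 0.2803]
tcp_rot: [[-0.161, 0.974, -0.161], [0.69, 0.228, 0.687], [0.706, -0.001, -0.709]]
ft_force: [0.7, -0.1, -0.5]
grip_width: 0.0476
grip_force: 41.5
```

Call:
send_rows(
  targets="-0.170 -0.04 0 0.006 -0.01 0.005 0.04;-0.170 -0.04 0 0.006 -0.02 0.005 0.04;-0.170 -0.04 0 0.006 -0.02 0.005 0.04;-0.170 -0.04 0 0.006 -0.02 0 0.04;-0.170 -0.04 0 0.006 -0.02 0 0.04",
)

```text
time: 5.08
ee_pos: [0.6257, 0.1169, 0.2947]
tcp_rot: [[-0.225, 0.974, 0.025], [0.97, 0.226, -0.092], [-0.095, 0.003, -0.995]]
ft_force: [-0.1, 0.3, -1.7]
grip_width: 0.0477
grip_force: 41.4
```

```bash
cat >> h.py <<'E'
R1=Ro.from_rotvec(np.pi/2*np.array([-.973,-.23,0]))
R1=R1.as_matrix()@R0; T1=np.array([.660,-.1185,.1324])
E
python3 - <<'E'
from h import *
go(R1,T1+[0,0,.13]); print(manip.get_obs()['grip_width'])
E
```

```text
t 5.075 q [ 0.044   0.2767  1.3887 -0.0936  1.4559 -0.1742] rot [-0.6725 -0.1543  0.0026] shift [ 0.0343 -0.2354 -0.0323] rows 5 per row [-0.1345 -0.0309  0.0005] [ 0.0069 -0.0471 -0.0065]
0.04765685554470187
```

Call:
send_rows(
  targets="-0.134 -0.031 0 0.007 -0.047 0 0.04;-0.134 -0.031 0 0.007 -0.047 0 0.04;-0.134 -0.031 0 0.007 -0.047 0 0.04;-0.134 -0.031 0 0.007 -0.047 -0.015 0.04;-0.134 -0.031 0 0.006 -0.047 -0.015 0.04",
)

```text
time: 5.7
ee_pos: [0.6597, -0.1185, 0.2639]
tcp_rot: [[-0.159, 0.974, 0.161], [0.692, 0.227, -0.686], [-0.704, 0.002, -0.71]]
ft_force: [0.2, -1.3, -1.4]
grip_width: 0.0476
grip_force: 41.4
```

Call:
send_rows(
  targets="0 0 0 0 0 0 0.04;0 0 0 0 0 0 0.04",
)

```text
time: 5.95
ee_pos: [0.6596, -0.1172, 0.2634]
tcp_rot: [[-0.161, 0.974, 0.159], [0.695, 0.226, -0.682], [-0.701, 0.001, -0.714]]
ft_force: [0.3, 0.6, 0.2]
grip_width: 0.0478
grip_force: 41.5
```

```bash
python3 - <<'E'
from h import *
go(R1,T1+[0,0,.13])
a=cap('scene');b=cap('top')
import pickle; pickle.dump((a,b),open('hov.pkl','wb'))
x=cv2.resize(a['pixels'][150:275,190:310],None,fx=3.3,fy=3.3,interpolation=2); y=cv2.resize(b['pixels'][120:245,255:375],None,fx=3.3,fy=3.3,interpolation=2)
save(np.hstack([x,y]),'hov.png')
E
```

```text
t 5.95 q [-0.041   0.3378  1.5546 -0.8296  1.156   0.046 ] rot [-0.009 -0.001  0.004] shift [ 0.0004 -0.0013 -0.001 ] rows 1 per row [-0.009 -0.001  0.004] [ 0.0004 -0.0013 -0.001 ]
```

View pics/hov.png

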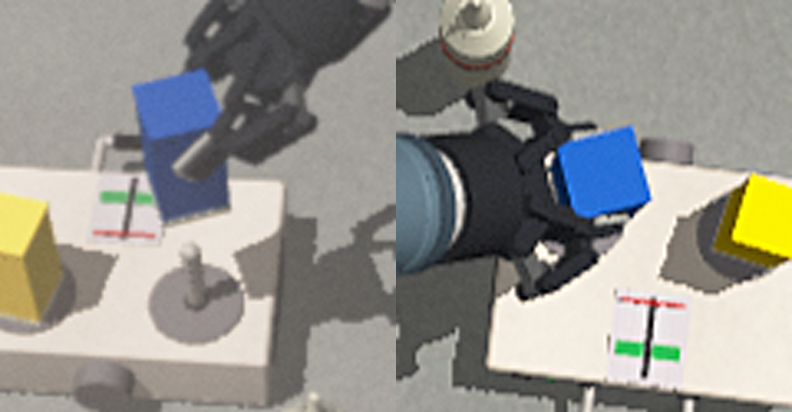

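Left half (scene view): the jar is mouth-down at (185,150), above the peg with its tip at (190,250). Right half (top view): the jar's bottom is at (605,170). I'll measure the jar and peg axes.

```bash
python3 - <<'E'
from h import *
import pickle
a,b=pickle.load(open('hov.pkl','rb'))
for D,(x0,x1,y0,y1) in((a,(228,262,165,222)),(b,(296,336,152,192))):
    im=D['pixels'].astype(int);R,B=im[...,0],im[...,2]
    m=np.zeros(R.shape,np.uint8); m[y0:y1,x0:x1]=((B-R>50))[y0:y1,x0:x1]
    v=B[m>0]; t=np.percentile(v,90)*.9; m=m*(B>t); c=max(cv2.findContours(m.astype(np.uint8),0,1)[0],key=cv2.contourArea)
    r=cv2.minAreaRect(c); M=cv2.moments(c); g=(M['m10']/M['m00'],M['m01']/M['m00']); print(t,r,g,onz(D,r[0],.297),onz(D,g,.297))
d=pickle.load(open('top0.pkl','rb')); s=pickle.load(open('scene0.pkl','rb'))
print('tip',onz(d,(312.9,181.4),.142),onz(s,(248.2,226.2),.142))
print('scene now tip',onz(a,(190+190/3.3,150+249/3.3),.142))
P=[.66,-.1185]
for D in(d,s): print(proj(D,P+[.142]),proj(D,P+[.074]))
E
```

```text
170.1 ((243.35296630859375, 180.9117889404297), (16.97749137878418, 24.01102638244629), 75.96376037597656) (243.007299270073, 181.08029197080293) [ 0.6585 -0.118   0.297 ] [ 0.659  -0.1187  0.297 ]
199.8 ((317.5802307128906, 171.58883666992188), (23.39207649230957, 23.499134063720703), 74.47589111328125) (317.7269035532995, 171.65617597292723) [ 0.6609 -0.118   0.297 ] [ 0.6607 -0.1183  0.297 ]
tip [ 0.6603 -0.1209  0.142 ] [ 0.6633 -0.1173  0.142 ]
scene now tip [ 0.661  -0.1187  0.142 ]
[311.92   181.5544] [309.841 184.911]
[247.6532 225.1248] [249.3231 241.1923]
```

Both axes agree to about 1 mm, so I'll lower.

Call:
send_rows(
  targets="-0.009 0 0 0 -0.001 -0.03 0.04;0 0 0 0 0 -0.03 0.04;0 0 0 0 0 -0.03 0.04;0 0 0 0 0 -0.025 0.04;0 0 0 0 0 0 0.04",
)

```text
time: 6.68
ee_pos: [0.6589, -0.118, 0.1462]
tcp_rot: [[-0.164, 0.974, 0.157], [0.688, 0.227, -0.689], [-0.707, -0.005, -0.708]]
ft_force: [0.1, -0.3, 0.2]
grip_width: 0.0473
grip_force: 41.5
```

```bash
python3 - <<'E'
from h import *
go(R1,T1,4); o=manip.get_obs(); print(o['ft_force'],o['grip_force'])
E
```

```text
t 6.675 q [-0.039   0.4923  1.6127 -0.9238  1.0257  0.2309] rot [ 0.0005 -0.0047  0.0031] shift [ 0.0011 -0.0005 -0.0138] rows 4 per row [ 0.0001 -0.0012  0.0008] [ 0.0003 -0.0001 -0.0034]
[ 0.0785 -0.2925  0.1539] 41.460677459836006
```

Call:
send_rows(
  targets="0 0 0 0 0 -0.005 0.04;0 0 0 0 0 -0.003 0.04;0 0 0 0 0 -0.002 0.04;0 0 0 0 0 -0.001 0.04;0 0 0 0 0 0 0.04",
)

```text
time: 7.3
ee_pos: [0.6596, -0.1187, 0.1364]
tcp_rot: [[-0.162, 0.974, 0.159], [0.688, 0.227, -0.689], [-0.707, -0.002, -0.707]]
ft_force: [-0.1, 1.3, -1.4]
grip_width: 0.0478
grip_force: 41.5
```

Call:
send_rows(
  targets="0 0 0 0 0 -0.001 0.04;0 0 0 0 0 0 0.04",
)

```text
time: 7.55
ee_pos: [0.6595, -0.1187, 0.1352]
tcp_rot: [[-0.162, 0.974, 0.159], [0.688, 0.227, -0.689], [-0.707, -0.003, -0.707]]
ft_force: [1.3, 0.1, -0.9]
grip_width: 0.0471
grip_force: 41.5
```

Call:
send_rows(
  targets="0 0 0 0 0 -0.001 0.04;0 0 0 0 0 0 0.04",
)

```text
time: 7.8
ee_pos: [0.6595, -0.1186, 0.1341]
tcp_rot: [[-0.162, 0.974, 0.159], [0.688, 0.227, -0.689], [-0.707, -0.003, -0.707]]
ft_force: [-0.2, -0.2, -0.7]
grip_width: 0.0473
grip_force: 41.5
```

Call:
send_rows(
  targets="0 0 0 0 0 -0.001 0.04;0 0 0 0 0 0 0.04",
)

```text
time: 8.05
ee_pos: [0.6597, -0.1187, 0.1333]
tcp_rot: [[-0.162, 0.974, 0.159], [0.688, 0.227, -0.689], [-0.707, -0.002, -0.707]]
ft_force: [-0.1, 0.6, -0.5]
grip_width: 0.0476
grip_force: 41.6
```

Call:
send_rows(
  targets="0 0 0 0 0 -0.001 0.04;0 0 0 0 0 0 0.04",
)

```text
time: 8.3
ee_pos: [0.6598, -0.1188, 0.1333]
tcp_rot: [[-0.161, 0.974, 0.159], [0.687, 0.227, -0.69], [-0.708, -0.002, -0.706]]
ft_force: [-3.7, 1.7, 6.1]
grip_width: 0.0477
grip_force: 42.0
```

Call:
send_rows(
  targets="0 0 0 0 0 -0.001 0.04;0 0 0 0 0 0 0.04",
)

```text
time: 8.55
ee_pos: [0.6599, -0.1189, 0.1333]
tcp_rot: [[-0.161, 0.974, 0.159], [0.687, 0.226, -0.691], [-0.709, -0.002, -0.705]]
ft_force: [-5.1, 2.8, 9.2]
grip_width: 0.0477
grip_force: 42.5
```

Contact is firm: z stopped at 0.1333 m, against 0.1324 expected, with 9 N upward. I'll ease off slightly, open, and back out along the tool axis.

Call:
send_rows(
  targets="0 0 0 0 0 0.0015 0.04;0 0 0 0 0 0 0.06;0 0 0 0 0 0 0.08;0 0 0 0 0 0 0.085;0 0 0 0 0 0 0.085",
)

```text
time: 9.18
ee_pos: [0.6595, -0.1187, 0.1326]
tcp_rot: [[-0.162, 0.974, 0.159], [0.688, 0.227, -0.689], [-0.707, -0.003, -0.707]]
ft_force: [0.3, 1.0, 1.0]
grip_width: 0.0852
grip_force: 0.0
```

Call:
send_rows(
  targets="0 0 0 0 0 0 0.085;0 0 0 -0.002 0.007 0.007 0.085;0 0 0 -0.005 0.021 0.021 0.085;0 0 0 -0.006 0.028 0.028 0.085;0 0 0 -0.006 0.028 0.028 0.085",
)

```text
time: 9.8
ee_pos: [0.6402, -0.0335, 0.2181]
tcp_rot: [[-0.162, 0.974, 0.159], [0.688, 0.227, -0.689], [-0.707, -0.002, -0.707]]
ft_force: [1.4, 0.3, -0.1]
grip_width: 0.085
grip_force: 0.0
```

```bash
cat >> h.py <<'E'
yw=np.deg2rad(-8.); dx=np.array([np.cos(yw),np.sin(yw),0]); H=np.array([.471,-.1585,.045])
R2=frame(-Z,dx); T2=H-.008*Z
E
python3 - <<'E'
from h import *
go(R2,T2+[0,0,.12]-.0*dx)
a=cap('scene');b=cap('top')
x=cv2.resize(a['pixels'][150:275,190:310],None,fx=3.3,fy=3.3,interpolation=2); y=cv2.resize(b['pixels'][145:270,270:390],None,fx=3.3,fy=3.3,interpolation=2)
save(np.hstack([x,y]),'rel.png')
E
```

```text
t 9.8 q [ 0.1016  0.3932  1.5851 -0.8519  1.2013  0.2123] rot [ 0.7892  0.033  -0.3501] shift [-0.1692 -0.125  -0.0611] rows 5 per row [ 0.1578  0.0066 -0.07  ] [-0.0338 -0.025  -0.0122]
```

View pics/rel.png

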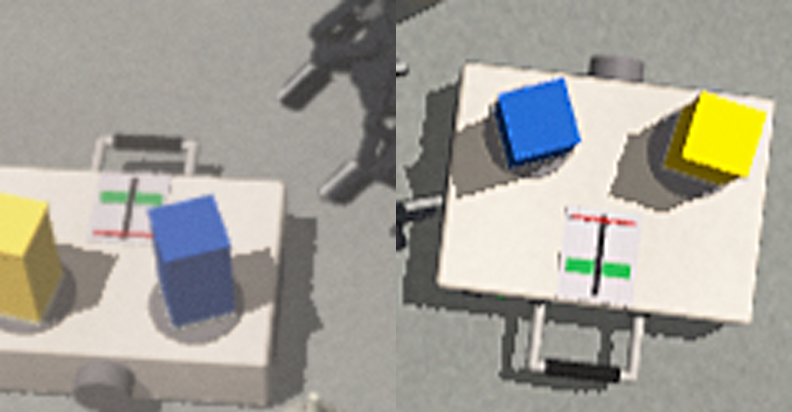

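Blue jar stands upright on its peg collar (scene crop (195,260), top crop (540,120)). The red pointer is at (602,218) at zero, the green band at (598,270). Next, the handle.

Call:
send_rows(
  targets="0.158 0.007 -0.07 -0.045 0 0.01 0.05;0.158 0.007 -0.07 -0.045 -0.02 0.01 0.05;0.158 0.007 -0.07 -0.045 -0.035 0 0.05;0.158 0.007 -0.07 -0.034 -0.035 0 0.05;0.158 0.007 -0.07 0 -0.035 -0.02 0.05",
)

```text
time: 10.52
ee_pos: [0.4713, -0.1609, 0.2194]
tcp_rot: [[0.14, 0.99, 0.004], [0.99, -0.14, 0.003], [0.003, 0.004, -1.0]]
ft_force: [1.0, -0.0, -0.8]
grip_width: 0.0501
grip_force: 0.0
```

Call:
send_rows(
  targets="0 0 0 0 0 -0.02 0.05;0 0 0 0 0 -0.02 0.05;0 0 0 0 0 0 0.05",
)

```text
time: 10.9
ee_pos: [0.47, -0.1595, 0.1749]
tcp_rot: [[0.14, 0.99, -0.005], [0.99, -0.14, 0.003], [0.002, -0.006, -1.0]]
ft_force: [1.1, 0.2, -0.1]
grip_width: 0.05
grip_force: 0.0
```

```bash
python3 - <<'E'
from h import *
go(R2,T2+[0,0,.04]); go(R2,T2); print(manip.get_obs()['grip_width'])
E
```

```text
t 10.9 q [-0.5666  0.0827  1.8615 -0.0004  1.2036 -0.4264] rot [-0.0031 -0.0055  0.0004] shift [ 0.001   0.001  -0.0979] rows 2 per row [-0.0015 -0.0027  0.0002] [ 0.0005  0.0005 -0.0489]
t 10.9 q [-0.5666  0.0827  1.8615 -0.0004  1.2036 -0.4264] rot [-0.0031 -0.0055  0.0004] shift [ 0.001   0.001  -0.1379] rows 3 per row [-0.001  -0.0018  0.0001] [ 0.0003  0.0003 -0.046 ]
0.049963267474189256
```

Call:
send_rows(
  targets="-0.003 -0.005 0 0.001 0.001 -0.045 0.05;0 0 0 0 0 -0.035 0.05;0 0 0 0 0 -0.02 0.05;0 0 0 0 0 -0.01 0.05;0 0 0 0 0 0 0.05",
)

```text
time: 11.52
ee_pos: [0.4727, -0.1586, 0.067]
tcp_rot: [[0.138, 0.99, 0.003], [0.99, -0.138, -0.002], [-0.002, 0.003, -1.0]]
ft_force: [0.3, -0.5, 0.7]
grip_width: 0.0502
grip_force: 0.0
```

Call:
send_rows(
  targets="0 0 0 0 0 -0.015 0.05;0 0 0 0 0 -0.012 0.05;0 0 0 0 0 0 0.05",
)

```text
time: 11.9
ee_pos: [0.4717, -0.1581, 0.0386]
tcp_rot: [[0.138, 0.99, 0.001], [0.99, -0.138, -0.001], [-0.001, 0.001, -1.0]]
ft_force: [-0.5, 0.4, 0.2]
grip_width: 0.0502
grip_force: 0.0
```

```bash
python3 - <<'E'
from h import *
go(R2,T2,1)
b=cap('top'); save(cv2.resize(b['pixels'][145:275,270:390],None,fx=4.5,fy=4.5,interpolation=2),'han.png')
E
```

```text
t 11.9 q [-0.5625  0.3038  1.9327 -0.      0.9037 -0.4238] rot [ 0.0007  0.0011 -0.0009] shift [-0.0007 -0.0004 -0.0016] rows 1 per row [ 0.0007  0.0011 -0.0009] [-0.0007 -0.0004 -0.0016]
```

View pics/han.png

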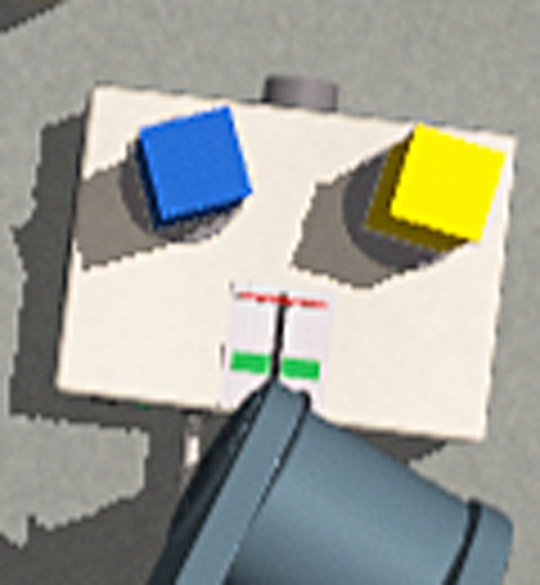

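The arm covers the handle here. The red pointer at (285,298) and the green band at (275,365) are still visible. I'll close on the grip.

Call:
send_rows(
  targets="0 0 0 0 0 -0.001 0.03;0 0 0 0 0 0 0.008;0 0 0 0 0 0 0.008;0 0 0 0 0 0 0.008;0 0 0 0 0 0 0.008",
  squeeze=70,
)

```text
time: 12.58
ee_pos: [0.471, -0.1584, 0.039]
tcp_rot: [[0.138, 0.99, -0.0], [0.99, -0.138, -0.001], [-0.001, -0.0, -1.0]]
ft_force: [-8.0, -0.2, 7.6]
grip_width: 0.0117
grip_force: 68.3
```

Call:
send_rows(
  targets="0 0 0 0 0 0 0.008;0 0 0 0 0 0 0.008",
)

```text
time: 12.82
ee_pos: [0.471, -0.1584, 0.039]
tcp_rot: [[0.138, 0.99, -0.0], [0.99, -0.138, -0.001], [-0.001, -0.0, -1.0]]
ft_force: [-7.9, -0.3, 7.5]
grip_width: 0.012
grip_force: 68.3
```

Call:
send_rows(
  targets="0 0 0 -0.008 0.001 0 0.008;0 0 0 -0.009 0.0013 0 0.008;0 0 0 -0.009 0.0013 0 0.008;0 0 0 -0.009 0.0013 0 0.008;0 0 0 0 0 0 0.008",
)

```text
time: 13.45
ee_pos: [0.4386, -0.1537, 0.0391]
tcp_rot: [[0.139, 0.99, 0.007], [0.99, -0.139, -0.003], [-0.002, 0.007, -1.0]]
ft_force: [7.7, 2.4, -6.2]
grip_width: 0.0113
grip_force: 68.8
```

```bash
python3 - <<'E'
from h import *
import pickle
o=manip.get_obs(); print(o['ee_pos'],(o['ee_pos']-[.471,-.1584,.039])@-dx,o['ft_force'],o['grip_width'])
for n in('scene','top'):
    d=cap(n); im=d['pixels'].astype(int);R,G,B=im[...,0],im[...,1],im[...,2]
    x0,x1,y0,y1=(315,350,200,240) if n=='top' else (205,250,195,228)
    for nm,m in(('red',(R-G>50)&(R-B>50)),('green',(G-R>40)&(G-B>20))):
        v,u=np.nonzero(m[y0:y1,x0:x1]); 
        if len(u): P=onz(d,(u.mean()+x0,v.mean()+y0),.072); print(n,nm,len(u),u.mean()+x0,v.mean()+y0,P,P@dx)
    pickle.dump(d,open(n+'p.pkl','wb'))
    if n=='scene': save(cv2.resize(d['pixels'][170:265,175:295],None,fx=5,fy=5,interpolation=2),'pull.png')
E
```

```text
[ 0.4386 -0.1537  0.0391] 0.03274577562821758 [ 7.7485  2.4266 -6.2285] 0.01134239261509449
scene red 13 231.30769230769232 210.92307692307693 [ 0.5563 -0.1639  0.072 ] 0.5737141064150914
scene green 25 228.4 208.68 [ 0.5479 -0.1717  0.072 ] 0.5665088300011615
top red 31 330.93548387096774 223.51612903225805 [ 0.5587 -0.1701  0.072 ] 0.5769221328516869
top green 62 330.43548387096774 226.32258064516128 [ 0.5515 -0.1685  0.072 ] 0.5695738977964689
```

View pics/pull.png

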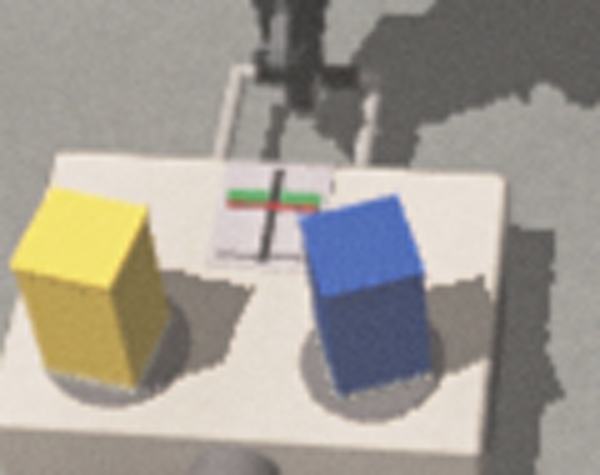

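The red pointer (crop (270,205)) is at the rear edge of the green band (crop (273,197)), so it's slightly short. I'll compute the remaining distance.

```bash
cat > m.py <<'E'
from h import *
import pickle
def meas(d,n):
    im=d['pixels'].astype(int);R,G,B=im[...,0],im[...,1],im[...,2]; out=[]
    x0,x1,y0,y1=(315,350,195,240) if n=='top' else (205,250,195,230)
    for m in((R-G>50)&(R-B>50),(G-R>40)&(G-B>20)):
        v,u=np.nonzero(m[y0:y1,x0:x1]); w=((R-G) if not out else (2*G-R-B))[y0:y1,x0:x1][v,u]
        P=onz(d,((u*w).sum()/w.sum()+x0,(v*w).sum()/w.sum()+y0),.071); out.append(round(P@dx,4))
    return out
E
python3 - <<'E'
from m import *
for n in('scene','top'):
    a=meas(pickle.load(open(n+'0.pkl','rb')),n); b=meas(pickle.load(open(n+'p.pkl','rb')),n)
    print(n,'red0,green0',a,'now',b,'moved',a[0]-b[0],'remaining to centre',b[0]-a[1])
E
```

```text
scene red0,green0 [np.float64(0.6052), np.float64(0.5682)] now [np.float64(0.573), np.float64(0.5658)] moved 0.032200000000000006 remaining to centre 0.0047999999999999154
top red0,green0 [np.float64(0.6092), np.float64(0.5709)] now [np.float64(0.5769), np.float64(0.5698)] moved 0.032299999999999995 remaining to centre 0.006000000000000005
```

Call:
send_rows(
  targets="0 0 0 -0.003 0.0004 0 0.008;0 0 0 -0.0025 0.0004 0 0.008;0 0 0 0 0 0 0.008;0 0 0 0 0 0 0.008",
)

```text
time: 14.05
ee_pos: [0.4336, -0.153, 0.0391]
tcp_rot: [[0.139, 0.99, 0.008], [0.99, -0.139, -0.003], [-0.002, 0.008, -1.0]]
ft_force: [7.8, 2.8, -6.4]
grip_width: 0.0115
grip_force: 68.8
```

```bash
python3 - <<'E'
from m import *
o=manip.get_obs(); print(o['ee_pos'],(o['ee_pos']-[.471,-.1584,.039])@-dx,o['ft_force'],o['grip_width'],o['grip_force'])
for n in('scene','top'):
    a=meas(pickle.load(open(n+'0.pkl','rb')),n); d=cap(n); b=meas(d,n)
    print(n,'moved',a[0]-b[0],'remaining to centre',b[0]-a[1])
    if n=='scene': save(cv2.resize(d['pixels'][170:265,175:295],None,fx=5,fy=5,interpolation=2),'pull2.png')
E
```

```text
[ 0.4336 -0.153   0.0391] 0.03774747521844474 [ 7.829   2.8077 -6.4109] 0.011460794917964081 68.78732800483704
scene moved 0.03749999999999998 remaining to centre -0.000500000000000056
top moved 0.03759999999999997 remaining to centre 0.0007000000000000339
```

View pics/pull2.png

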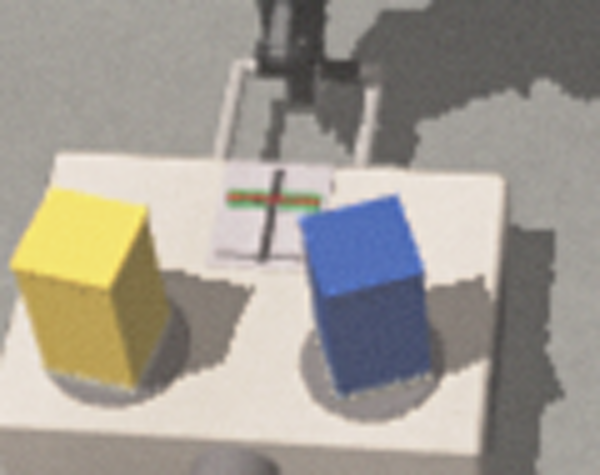

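The red pointer is in the middle of the green band (crop (273,200)), and the jar stands on its collar at (370,300). I'll hand in while the gripper holds.

```bash
python3 -c "
from station import close_job; print(close_job())"
```

```text
the job is handed in; nothing more can be done
None
```

I handed the job in at about 14 s: the blue jar is mouth-down on the free peg's collar, and the gripper is holding the slide open about 37.6 mm, within 1 mm of the middle of the green band.

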